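# Push a slide box through the gravity flap of a bench pass-through

### The job

With the fingertips only, push the white slide box along the steel loading shelf and through the top-hung flap of the pass-through until it has dropped flat onto the floor of the bay inside, then draw the fingers back so that the flap hangs shut behind it. Do not lift the box or turn it over, and leave the bottle, the loupe and the small cover-slip box where they stand.

Things in the scene. Friction and masses are not known exactly. Their poses are not given: they have to be found in the camera images.
- slide_box: Closed white slide box, 88 mm along its x, 98 along y, 34 high, upright walls (clasp and hinge on the x faces are for looks only), 0.1 to 0.21 kg, loose. Origin: centre of its underside, z up. Starts on the shelf, centre 125 to 155 mm in front of the shelf's far edge, up to 50 mm to either side of the centre line, turned up to 0.3 rad from it, an x face towards the flap.
- hatch: Steel pass-through fixed on the table (place and yaw vary). Origin: on the table, on its centre line, under the shelf's far edge; +x points into the bay, y across, z up. In front (x = -235 to 0, 260 mm wide) a flat loading shelf, top 36 mm above the table. Behind it a bay 124 mm wide inside, x = 0 to 135 mm, floor = table top, closed by walls 108 mm high, a rear door and a clear roof.
- shelf_edge (a point): Middle of the shelf's far edge, on its top (hatch x = 0, z = 36 mm). Pushed just over this edge the box tips forward, slides and drops 36 mm into the bay. Two low wings on the shelf, 20 mm high, flare out from the mouth to x = -46 mm, where they are 160 mm apart, and guide the box in.
- bay (a point): Point on the bay's floor at hatch x = 65 mm on the centre line. The box lies home flat on this floor, its origin at hatch x = 44 to 91 mm, its top then 34 mm above the table, just below the flap's lower edge.
- flap (a joint): Flap angle (rad): 0 = hanging shut; grows to 1.4 as its lower edge swings up into the bay (+x of the hatch). It opens inwards only, weighs 0.07 kg, has no spring or latch and falls shut by its own weight when nothing holds it; the box pushed against it opens it easily (about 1 N).
- flap_lip (a point): Middle of the flap's lower edge. The flap is aluminium, 118 mm wide, hinged along y at hatch x = 16 mm, z = 98 mm, and hangs 57 mm down, to 5 mm above the shelf's level. A lintel over it lies at x = 10 to 24 mm, z = 101 to 108 mm, so upright fingers on the shelf can go forward to about x = 8 mm, past the shelf's edge; the gripper must clear 108 mm there.
- sample_bottle: Bystander: upright glass bottle with black cap, 33 mm diameter, 66 mm high, right of the hatch. Origin: centre of its underside.
- loupe: Bystander: black eye loupe, 39 mm diameter, 28 mm high, left of the hatch. Origin: centre of its underside.
- cover_slips: Bystander: small white box, 31 x 31 x 15 mm, right of the slide box, nearer to the robot than the hatch. Origin: centre of its underside.
Not all that is in view belongs to the job. Leave any orange look-alike of the slide_box alone.

How it is judged:
On the way:
1. the box, still carried by the shelf, has pushed the flap open (value of joint flap above 0.4 rad and height (world z) of slide_box above 0.025 m and x of slide_box in the frame of hatch above -0.04 m), for 0.05 s.
At the end, for the whole second after the job is handed in: The slide box lies flat (within 0.08 rad), right way up and still on the floor of the bay (origin under 6 mm high, 40 to 95 mm beyond the shelf edge, within 30 mm of the centre line) and the flap hangs shut (under 0.06 rad) (x of slide_box in the frame of hatch between 0.04 and 0.095 m and y of slide_box in the frame of hatch between -0.03 and 0.03 m and height (world z) of slide_box below 0.006 m and angle between slide_box's own z axis and vertical below 0.08 rad and linear speed of slide_box below 0.01 m/s and value of joint flap below 0.06 rad); the robot touches nothing.
It fails at once if the slide box is lifted more than 12 mm off the shelf (height (world z) of slide_box above 0.048 m).
It fails at once if the slide box is turned over (tilted more than 0.8 rad) (angle between slide_box's own z axis and vertical above 0.8 rad).
It fails at once if the bottle, the loupe or the cover-slip box is moved more than 15 mm (distance of any of sample_bottle, loupe, cover_slips from where it was at the start of the episode above 0.015 m).
It also fails if it takes over 54 s, if anything falls off the work surface, if the arm or the gripper's body presses on something with over 40 N, if the wrist force passes 120 N, or if a joint passes its speed limit or range.

### The arm

A 6-joint arm with a two-finger parallel gripper is mounted at the origin on a cart in front of the work surface, level with it; the furniture and walls round the work are solid. World frame = base frame: x ahead of the robot, y to its left, z up, the work surface at z = 0. Lengths are in m, angles in rad, forces in N, time in s.
With the tool pointing down it reaches from about 0.35 to 0.975 m from the base axis. Payload 4.9 kg.
Tool frame: the origin (TCP) lies on the front face of the gripper's body, between the roots of the fingers; the fingertips stand ctrl.finger_overhang ahead of it and the grasp point (between the pads) lies 54 mm ahead of it (ctrl.finger_overhang is the distance from the TCP to the fingertips, in m); z points along the fingers, y is the line along which they close (so a half turn about z gives the same grasp; the last joint's range is limited). The gripper opens to 85 mm and grips with 20 to 120 N. Pads are 22 mm wide; open, the fingers measure 114 mm over their backs; the gripper's body (76 mm by 85 mm) begins 54 mm behind the grasp point. The pads swing forward as they close: fully open they stand 13 mm farther back than shut.
Start: joints at [1.028, 0.053, 1.613, -0, 1.476, -0.119], TCP at [0.257, 0.57, 0.304] pointing down, gripper open.
Joint ranges: [-3.01, 3.01], [-1.01, 2.22], [0.06, 2.58], [-1.02, 4.17], [0.09, 2.62], [-3.14, 3.14]. Speed limits (rad/s): [2.57, 2.57, 3.14, 3.14, 3.14, 3.14].

### API

Orientations are given as a rotation vector (axis times angle).
In Python, from station import ctrl, vision gives the robot as it stands. The module is installed in compiled form; this text tells all that it offers.
- The arm moves only by the tool drive_tool, never from a script. Its argument "rows" is a list of rows, each a list of 2 entries, a list of its own where there are three numbers: the shift along the tool's x, y, z in m, then the turn about the tool's z in rad. A call has 1 to 10 rows; each row shifts and turns the commanded pose from where the row before left it, along the tool's axes as they then stand; what a row does not reach is not made up. A row lasts 1/10 s, in which the tool goes at most 50 mm and 8.59 degrees, less where a joint would pass 70% of its speed; a pose out of reach is approached as far as the arm can. A call with a gripper value outside its range is refused whole. "jaw" is the closure, from 0 (fully open) to 1 (shut), set as the call begins (left out, the last holds). The fingers move at their own pace and stop on an object; "grip_force" is the grip in N (left out, the last holds). Time passes only in rows, so rows that do not move let the fingers close. It gives the time, the measured TCP pose, the force, the opening and the grip force at its end, in the units of the state.
- ctrl.get_obs(): the state, without advancing time (a new reading comes with each control period).
- vision.get_image(name): name is "scene" or "top" or "wrist"; returns a dict with "image" (480x640x3 uint8, blue, green, red), "vertical_fov" (degrees; the focal length in pixels is half the picture's height over the tangent of half this angle, whatever the lens; pixels are square), "cx", "cy" (the principal point, pixels), "R" (3x3) and "t" (3): a world point X has camera coordinates R X + t. Camera axes: x right, y down, z forward; pixel columns grow to the right and rows downward; lengths in m; the calibration is good to about 2 mm. A picture is of the moment at which its call begins. There is no depth.
- ctrl.finish_job(): hands the job in; it is judged then, once.
The state is a dict: "t": time; "q": joint angles; "dq": joint speeds; "effort": joint torques, N m; "tool_pos": TCP position; "tool_rot": TCP orientation; "contact_force": force on the tool from outside, world axes, zero at the start; "wrist_torque": the same for the moment, N m; "opening": finger opening in m; "grip_force": force on a finger pad.
Only numpy, scipy, OpenCV 4.12 (cv2) and the standard library are available. Lean on these libraries where they do the work, as an engineer would, in place of code of your own. Each camera call takes 0.05 s, during which the arm holds its last target. There are 200 camera calls.

## Working session

There is one attempt and no reset: what is moved stays moved. The work goes in short steps, Python scripts to look and compute and a tool call to move; the robot and the scene stay as the last step left them, time stands still between calls to the robot, and variables do not carry over. Pictures are saved under pics/ and viewed, at most 10 in all, crops included, and the job is handed in when it is done.

Besides the shell and the picture viewer there is one more tool, called after "Emit:" in YAML: its name, and indented under it one key for each argument. drive_tool: Moves the arm, as the interface text tells. Its arguments: {"type":"object","properties":{"rows":{"type":"array","items":{"type":"array"}},"jaw":{"type":"number"},"grip_force":{"type":"number"}},"required":["rows"]}

```bash
mkdir -p pics; python3 - <<'E'
from station import ctrl,vision
import cv2,pickle
d={n:vision.get_image(n) for n in("scene","top")}
pickle.dump(d,open('v.pkl','wb'))
for n in d: cv2.imwrite(f'pics/{n}0.png',d[n]["image"]); print(n,d[n]['vertical_fov'],d[n]['cx'],d[n]['cy'],d[n]['R'],d[n]['t'])
o=ctrl.get_obs();print(o,ctrl.finger_overhang)
E
```

```text
scene 52.47793677355767 320.4473337299982 238.79788758175474 [[-0.86883755 -0.49490333 -0.01385651]
 [-0.30022087  0.54890073 -0.78011244]
 [ 0.39368609 -0.67363096 -0.62548588]] [0.39490152 0.37493968 0.53582316]
top 51.53187407590508 327.9701713218109 240.6816642876323 [[-0.05590687 -0.99843389 -0.00204816]
 [-0.97739971  0.05514771 -0.20407971]
 [ 0.20387305 -0.00940759 -0.97895213]] [-0.17478903  0.62384048  0.81576016]
{'t': 0.1, 'q': array([ 1.02798920e+00,  5.33142744e-02,  1.61414257e+00, -3.27530089e-08,
        1.47600351e+00, -1.18967358e-01]), 'dq': array([ 0.00060312, -0.00324204, -0.00469135,  0.00040412,  0.00017396,
        0.00020978]), 'effort': array([ 1.70484527e-04, -3.94905603e+01, -3.71364462e+01, -1.16907686e-04,
        3.87044114e-03,  1.00701374e-05]), 'tool_pos': array([0.25680022, 0.56934086, 0.30277974]), 'tool_rot': array([-6.60665987e-01, -3.07071737e+00,  2.77412215e-03]), 'contact_force': array([-0.23822935,  0.38994011, -0.65993858]), 'wrist_torque': array([-0.02337874,  0.05227075,  0.00607565]), 'grip_force': 0.0, 'opening': 0.085599608339441} 0.0726
```

View pics/top0.png

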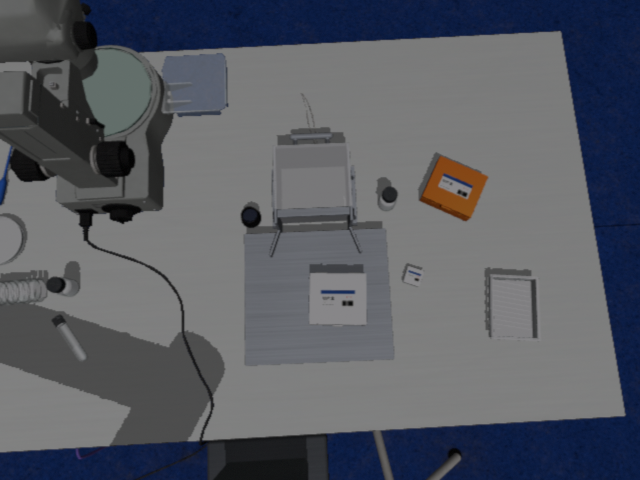

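View pics/scene0.png

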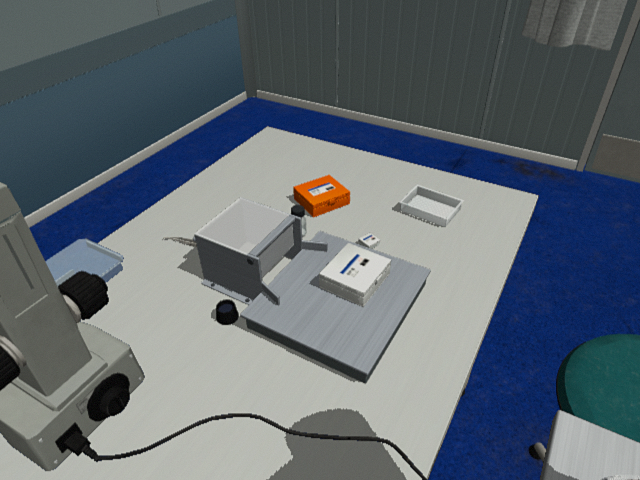

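The top view shows the shelf at about (244,232)–(393,362), the box top at about (309,274)–(367,326), and the mouth at row ~225. I'll measure the shelf and the box from this view.

```bash
cat > h.py <<'E'
import numpy as np,cv2
def cast(v,px,z):
    f=240/np.tan(np.radians(v['vertical_fov']/2)); R=v['R'];c=-R.T@v['t']
    out=[]
    for u,w in np.atleast_2d(px):
        d=R.T@np.array([(u-v['cx'])/f,(w-v['cy'])/f,1]); out.append(c+d*(z-c[2])/d[2])
    return np.array(out)
def quad(m):
    k=cv2.findContours(m,cv2.RETR_EXTERNAL,cv2.CHAIN_APPROX_NONE)[0]
    k=max(k,key=cv2.contourArea); return cv2.minAreaRect(k),cv2.contourArea(k),k
E
python3 - <<'E'
import pickle,cv2,numpy as np
from h import *
v=pickle.load(open('v.pkl','rb'))['top'];im=v['image']
g=cv2.cvtColor(im,cv2.COLOR_BGR2GRAY)
print(g[300,225:420:4]); print(g[220:375:3,290]); print(g[255:340:2,355])
roi=np.zeros_like(g);roi[262:340,290:385]=255
m=((g>170)*255).astype('u1')&roi
t,_=cv2.threshold(g[262:340,295:380],0,255,cv2.THRESH_OTSU);print(t)
m=((g>t)*255).astype('u1')&roi
r,a,k=quad(m);b=cv2.boxPoints(r);print(r,a,b)
P=cast(v,b,.07);print(P,np.linalg.norm(np.diff(P,axis=0),axis=1),P.mean(0))
print('shelf',cast(v,[[244,232],[387,229],[393,360],[245,364]],.036))
cv2.imwrite('pics/crop.png',cv2.resize(im[120:370,220:420],None,fx=2.4,fy=2.4,interpolation=2))
E
```

```text
[126 126 126 126 126 103 104 105 104 104 104 104 104 105 105 106 107 107
 108 109 109 110 135 135 134 126 133 123 135 129 102  97 124 135 134 133
 107 106 107 107 108 107 126 127 126 127 127 126 126]
[ 66 114  80  77  95 105 104 104 103 103 102 106 106 102 107 106 103 105
 104 106 107 104 102 104 106 106 106 108 106 106 108 105 105 106 107 105
 108 105 105 107 108 109 107 106 109 108 109 105 122 127 127 127]
[103 103 104 104 102  67  65  64  65 113 134 135 135 135 135 135 135 133
 115 119 134 134 134 135 135 134 136 134 134 134 135 134 135 135 134 103
 105 106 106 105 109 106 106]
116.0
((337.5, 298.5), (51.0, 57.0), 90.0) 2779.5 [[309. 273.]
 [366. 273.]
 [366. 324.]
 [309. 324.]]
[[ 0.55651922 -0.17341728  0.07      ]
 [ 0.55096478 -0.27210068  0.07      ]
 [ 0.46389717 -0.26586107  0.07      ]
 [ 0.46931665 -0.16921527  0.07      ]] [0.09883959 0.08729091 0.09679763] [ 0.51017445 -0.22014858  0.07      ]
shelf [[ 0.64383743 -0.05687518  0.036     ]
 [ 0.63468101 -0.31922724  0.036     ]
 [ 0.40079324 -0.31090794  0.036     ]
 [ 0.40841296 -0.05355734  0.036     ]]
```

View pics/crop.png

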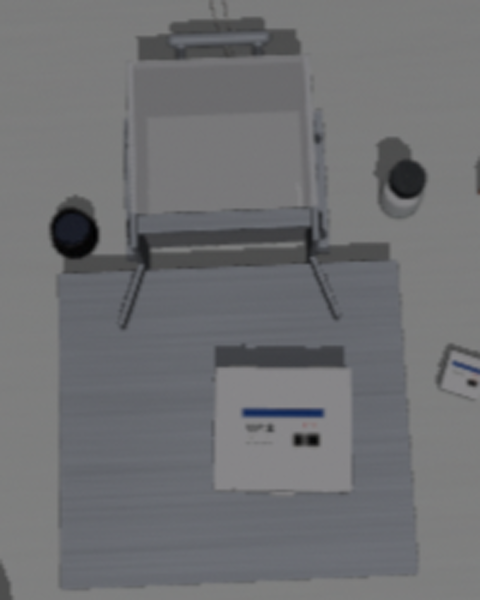

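Hatch origin is at about (0.638, −0.188) with yaw −0.028. In the hatch frame the box sits at about (−0.127, −0.036). I'll push it left to the centre line first, then push it in. First move: turn the tool and travel to the right of the box.

Emit:
drive_tool:
  rows:
    - [[0, 0, 0], 0.147]
    - [[0, 0, 0], 0.147]
    - [[0, 0, 0], 0.147]
    - [[0, 0, 0], 0.147]
    - [[0, 0, 0], 0.147]
    - [[0, 0, 0], 0.147]
    - [[0, 0, 0], 0.147]
    - [[0, 0, 0], 0.146]
  jaw: 0.45

```text
t: 0.9
tool_pos: [0.2569, 0.5695, 0.3031]
tool_rot: [2.259, 2.183, -0.002]
contact_force: [0.1, 0.1, 0.1]
opening: 0.0471
grip_force: 0.0
```

Emit:
drive_tool:
  rows:
    - [[-0.047, 0.0145, 0], 0]
    - [[-0.047, 0.0145, 0], 0]
    - [[-0.047, 0.0145, 0], 0]
    - [[-0.047, 0.0145, 0], 0]
    - [[-0.047, 0.0145, 0], 0]
    - [[-0.047, 0.0145, 0], 0]
    - [[-0.047, 0.0145, 0], 0]
    - [[-0.047, 0.0145, 0], 0]
    - [[-0.047, 0.0145, 0], 0]
    - [[-0.047, 0.0145, 0], 0]

```text
t: 1.9
tool_pos: [0.3886, 0.094, 0.3037]
tool_rot: [2.252, 2.19, 0.001]
contact_force: [1.0, 0.4, -0.4]
opening: 0.0472
grip_force: 0.0
```

Emit:
drive_tool:
  rows:
    - [[-0.047, 0.0145, 0], 0]
    - [[-0.047, 0.0145, 0], 0]
    - [[-0.047, 0.0145, 0], 0]
    - [[-0.047, 0.0145, 0], 0]
    - [[-0.047, 0.0145, 0], 0]
    - [[-0.047, 0.0145, 0], 0]
    - [[-0.047, 0.0145, 0], 0]
    - [[-0.047, 0.0145, 0], 0]
    - [[-0.047, 0.0145, 0], 0]
    - [[0, 0, 0], 0]

```text
t: 2.9
tool_pos: [0.5074, -0.3354, 0.3017]
tool_rot: [-2.256, -2.183, 0.002]
contact_force: [-0.8, 0.6, -0.7]
opening: 0.0475
grip_force: 0.0
```

```bash
cat >> h.py <<'E'
H=np.array([.638,-.188]);YAW=-.028
def hatch(p):
    c,s=np.cos(YAW),np.sin(YAW); d=np.array(p)[:2]-H; return np.array([c*d[0]+s*d[1],-s*d[0]+c*d[1]])
def tool(o):
    from scipy.spatial.transform import Rotation as Ro
    R=Ro.from_rotvec(o['tool_rot']).as_matrix()
    return hatch(o['tool_pos']).round(4),o['tool_pos'].round(4),np.arctan2(R[1,0],R[0,0])-YAW,R[:,2].round(3)
E
python3 - <<'E'
from station import ctrl
from h import *
o=ctrl.get_obs();print(tool(o),o['opening'],ctrl.finger_overhang,o['t'])
E
```

```text
(array([-0.1265, -0.151 ]), array([ 0.5074, -0.3354,  0.3017]), np.float64(1.566065223278582), array([-0.002,  0.   , -1.   ])) 0.047459621032320855 0.0726 2.9
```

Emit:
drive_tool:
  rows:
    - [[0, 0, 0.045], 0]
    - [[0, 0, 0.045], 0]
    - [[0, 0, 0.045], 0]
    - [[0, 0, 0.03], 0]
    - [[0, 0, 0.011], 0]
    - [[0, 0, 0], 0]
    - [[0, 0, 0], 0]

```text
t: 3.6
tool_pos: [0.5083, -0.3311, 0.1298]
tool_rot: [2.25, 2.189, 0.0]
contact_force: [-0.3, -0.3, 0.2]
opening: 0.0466
grip_force: 0.0
```

Emit:
drive_tool:
  rows:
    - [[0.01, 0, 0], 0]
    - [[0.01, 0, 0], 0]
    - [[0.01, 0, 0], 0]
    - [[0.01, 0, 0], 0]
    - [[0.01, 0, 0], 0]
    - [[0.01, 0, 0], 0]
    - [[0.008, 0, 0], 0]
    - [[0.006, 0, 0], 0]
    - [[0.003, 0, 0], 0]
    - [[0, 0, 0], 0]

```text
t: 4.6
tool_pos: [0.5095, -0.2532, 0.1278]
tool_rot: [-2.252, -2.19, -0.001]
contact_force: [-1.0, -0.0, 0.7]
opening: 0.0471
grip_force: 0.0
```

```bash
python3 - <<'E'
from station import ctrl,vision
from h import *
o=ctrl.get_obs();print(tool(o),o['t'])
v=vision.get_image('scene');cv2.imwrite('pics/s1.png',v['image'])
v=vision.get_image('top');cv2.imwrite('pics/t1.png',v['image'])
E
```

```text
(array([-0.1266, -0.0688]), array([ 0.5095, -0.2532,  0.1278]), np.float64(1.571011941124474), array([-0.   ,  0.001, -1.   ])) 4.6
```

View pics/s1.png

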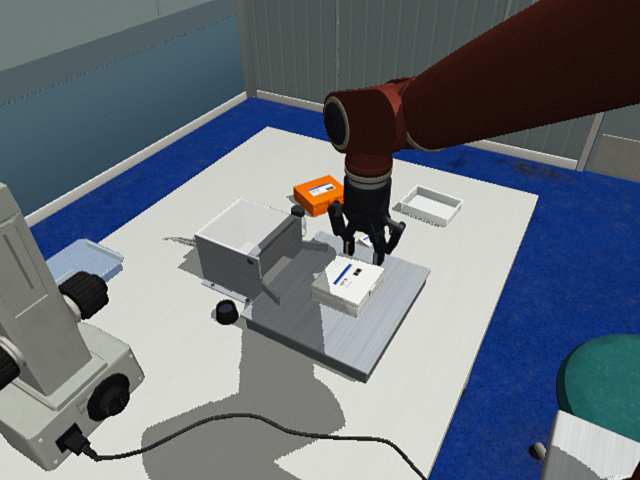

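The fingers are behind the box at about (370,255), and the box has moved left and looks square to the shelf. I'll push a little more, back off, rise and turn for the rear push.

Emit:
drive_tool:
  rows:
    - [[0.005, 0, 0], 0]
    - [[0.004, 0, 0], 0]
    - [[0, 0, 0], 0]
    - [[-0.015, 0, 0], 0]
    - [[-0.025, 0, 0], 0]
    - [[0, 0, -0.045], 0]
    - [[0, 0, -0.045], 0]
    - [[0, -0.04, 0], 0]
    - [[0, -0.045, 0], 0]
    - [[0, -0.025, 0], 0]

```text
t: 5.7
tool_pos: [0.3966, -0.2822, 0.2182]
tool_rot: [2.253, 2.189, -0.001]
contact_force: [-0.8, -0.7, -0.0]
opening: 0.0467
grip_force: 0.0
```

Emit:
drive_tool:
  rows:
    - [[0, 0, 0], -0.147]
    - [[0, 0, 0], -0.147]
    - [[0, 0, 0], -0.147]
    - [[0, 0, 0], -0.147]
    - [[0, 0, 0], -0.147]
    - [[0, 0, 0], -0.147]
    - [[0, 0, 0], -0.147]
    - [[0, 0, 0], -0.147]
    - [[0, 0, 0], -0.147]
    - [[0, 0, 0], -0.147]

```text
t: 6.7
tool_pos: [0.3985, -0.2825, 0.2181]
tool_rot: [0.194, 3.136, -0.0]
contact_force: [0.4, 0.7, 0.1]
opening: 0.0469
grip_force: 0.0
```

Emit:
drive_tool:
  rows:
    - [[0, 0, 0], -0.1]
    - [[0, 0, 0], 0]
    - [[0, 0, 0], 0]

```text
t: 7.0
tool_pos: [0.3986, -0.2822, 0.218]
tool_rot: [0.049, 3.141, -0.0]
contact_force: [0.4, 1.3, 0.2]
opening: 0.0469
grip_force: 0.0
```

```bash
python3 - <<'E'
from station import ctrl,vision
from h import *
o=ctrl.get_obs();print(tool(o),o['t'])
v=vision.get_image('top');cv2.imwrite('pics/t2.png',v['image'])
import pickle;pickle.dump(v,open('v2.pkl','wb'))
cv2.imwrite('pics/t2c.png',cv2.resize(v['image'][120:370,200:440],None,fx=2.4,fy=2.4,interpolation=2))
E
```

```text
(array([-0.2366, -0.1008]), array([ 0.3986, -0.2822,  0.218 ]), np.float64(3.138160482467688), array([ 0., -0., -1.])) 7.0
```

View pics/t2c.png

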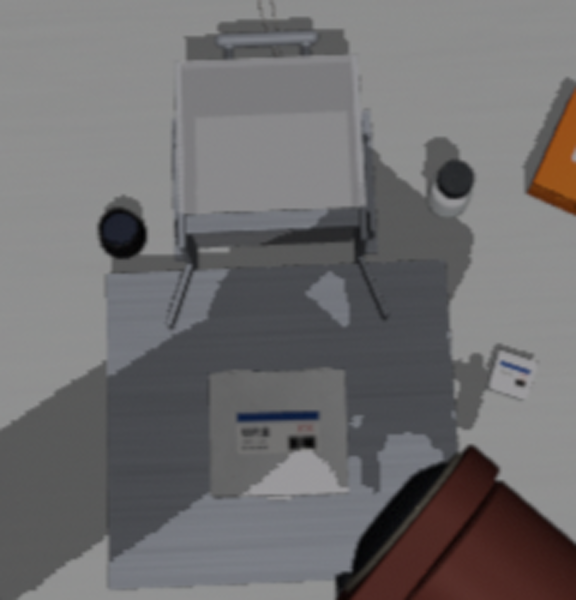

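The crop shows the box top with corners about (210,373), (345,370), (348,493), (211,496), centred under the mouth. The wing tips are at (170,325) and (386,317).

```bash
python3 - <<'E'
import pickle
from h import *
v=pickle.load(open('v2.pkl','rb'))
f=lambda a,z:np.array([hatch(p) for p in cast(v,np.array(a)/2.4+[200,120],z)]).round(4)
b=f([[210,373],[345,370],[348,493],[211,496]],.07);print(b,b.mean(0))
w=f([[170,325],[386,317]],.056);print('wing',w,w.mean(0))
w=f([[193,265],[362,262]],.05);print('mouth',w,w.mean(0))
w=f([[180,60],[356,57],[182,215],[363,210]],.108);print('top',w,w.mean(0))
E
```

```text
[[-0.085   0.0496]
 [-0.0856 -0.0479]
 [-0.1732 -0.047 ]
 [-0.1726  0.0499]] [-0.1291   0.00115]
wing [[-0.0465  0.0799]
 [-0.045  -0.0801]] [-0.04575 -0.0001 ]
mouth [[-0.      0.0631]
 [-0.0013 -0.0642]] [-0.00065 -0.00055]
top [[ 0.1401  0.0658]
 [ 0.1388 -0.0625]
 [ 0.0231  0.0652]
 [ 0.0231 -0.0633]] [0.081275 0.0013  ]
```

The box is centred and square. Now behind it, down, and push.

Emit:
drive_tool:
  rows:
    - [[0, 0.045, 0], 0]
    - [[0, 0.045, 0], 0]
    - [[0, 0.011, 0], 0]
    - [[0, 0, 0], 0]
    - [[0, 0, 0.04], 0]
    - [[0, 0, 0.04], 0]
    - [[0, 0, 0.013], 0]
    - [[0, 0, 0], 0]
    - [[0, 0, 0], 0]

```text
t: 7.95
tool_pos: [0.4024, -0.1818, 0.1262]
tool_rot: [0.047, 3.14, -0.002]
contact_force: [0.3, 0.7, 1.2]
opening: 0.0467
grip_force: 0.0
```

Emit:
drive_tool:
  rows:
    - [[-0.015, 0, 0], 0]
    - [[-0.015, 0, 0], 0]
    - [[-0.015, 0, 0], 0]
    - [[-0.012, 0, 0], 0]
    - [[-0.01, 0, 0], 0]
    - [[-0.01, 0, 0], 0]
    - [[-0.01, 0, 0], 0]
    - [[-0.01, 0, 0], 0]
    - [[-0.01, 0, 0], 0]
    - [[-0.008, 0, 0], 0]

```text
t: 8.95
tool_pos: [0.5174, -0.1839, 0.1248]
tool_rot: [-0.045, -3.141, -0.0]
contact_force: [-2.0, 0.3, 1.3]
opening: 0.0468
grip_force: 0.9
```

```bash
python3 - <<'E'
from station import ctrl,vision
from h import *
o=ctrl.get_obs();print(tool(o),o['t'],o['contact_force'])
v=vision.get_image('scene');cv2.imwrite('pics/s3.png',v['image'])
E
```

```text
(array([-0.1207,  0.0007]), array([ 0.5174, -0.1839,  0.1248]), np.float64(3.1409052930710097), array([-0.,  0., -1.])) 8.95 [-2.00549721  0.28946587  1.27778744]
```

View pics/s3.png

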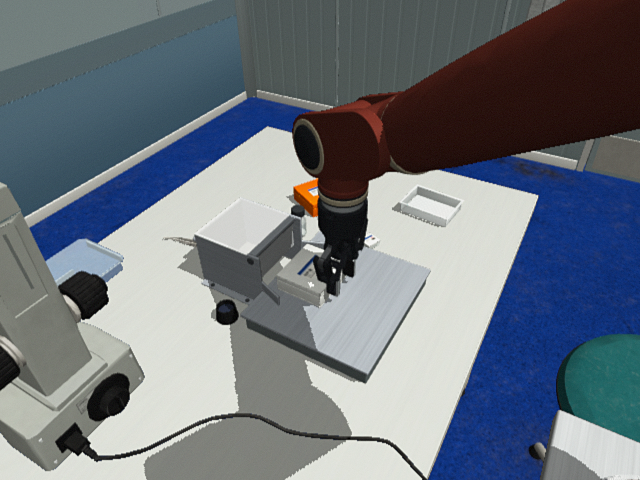

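The box's front is between the wings near (290,275), with both fingers behind it and level. I'll keep going slowly.

Emit:
drive_tool:
  rows:
    - [[-0.008, 0, 0], 0]
    - [[-0.008, 0, 0], 0]
    - [[-0.007, 0, 0], 0]
    - [[-0.006, 0, 0], 0]
    - [[-0.006, 0, 0], 0]
    - [[-0.005, 0, 0], 0]
    - [[-0.004, 0, 0], 0]
    - [[-0.004, 0, 0], 0]
    - [[-0.003, 0, 0], 0]
    - [[-0.003, 0, 0], 0]

```text
t: 10.0
tool_pos: [0.5707, -0.1855, 0.1249]
tool_rot: [-0.045, -3.141, 0.0]
contact_force: [-0.7, -0.0, -0.1]
opening: 0.0468
grip_force: 0.7
```

Emit:
drive_tool:
  rows:
    - [[-0.003, 0, 0], 0]
    - [[-0.004, 0, 0], 0]
    - [[-0.005, 0, 0], 0]
    - [[-0.005, 0, 0], 0]
    - [[-0.006, 0, 0], 0]
    - [[-0.006, 0, 0], 0]
    - [[-0.006, 0, 0], 0]
    - [[-0.006, 0, 0], 0]
    - [[-0.006, 0, 0], 0]
    - [[-0.005, 0, 0], 0]

```text
t: 11.0
tool_pos: [0.623, -0.187, 0.1248]
tool_rot: [-0.045, -3.141, -0.0]
contact_force: [-1.2, 0.6, 1.9]
opening: 0.047
grip_force: 1.0
```

```bash
python3 - <<'E'
from station import ctrl,vision
from h import *
o=ctrl.get_obs();print(tool(o),o['t'],o['contact_force'])
v=vision.get_image('scene');cv2.imwrite('pics/s4.png',cv2.resize(v['image'][150:350,160:440],None,fx=2.5,fy=2.5,interpolation=2))
E
```

```text
(array([-0.015 ,  0.0006]), array([ 0.623 , -0.187 ,  0.1248]), np.float64(3.1408630702479714), array([-0.,  0., -1.])) 11.0 [-1.20271175  0.6329302   1.87329486]
```

View pics/s4.png

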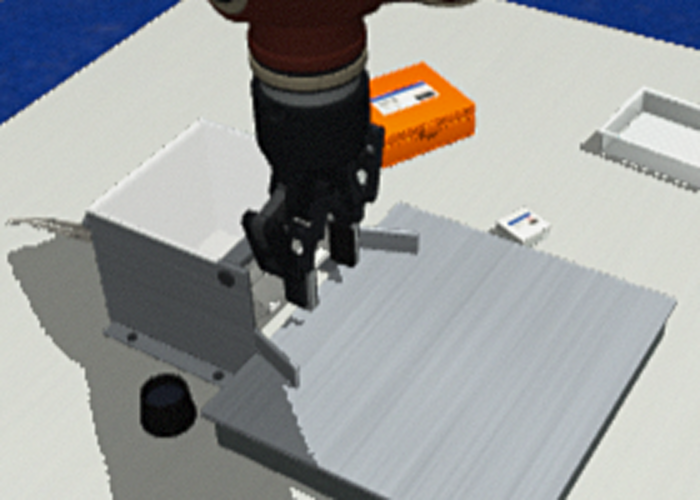

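The box is in the mouth at about (285,310) with its rear still against the fingers. 12 mm of travel remains.

Emit:
drive_tool:
  rows:
    - [[-0.004, 0, 0], 0]
    - [[-0.004, 0, 0], 0]
    - [[-0.003, 0, 0], 0]
    - [[0, 0, 0], 0]
    - [[0, 0, 0], 0]

```text
t: 11.55
tool_pos: [0.6336, -0.1873, 0.1247]
tool_rot: [0.045, 3.141, 0.0]
contact_force: [-0.2, -0.9, -0.1]
opening: 0.0468
grip_force: 0.4
```

```bash
python3 - <<'E'
from station import ctrl,vision
from h import *
o=ctrl.get_obs();print(tool(o),o['t'],o['contact_force'],o['grip_force'])
v=vision.get_image('top');cv2.imwrite('pics/t5.png',cv2.resize(v['image'][120:270,220:420],None,fx=3,fy=3,interpolation=2))
v=vision.get_image('scene');cv2.imwrite('pics/s5.png',cv2.resize(v['image'][180:320,180:340],None,fx=4,fy=4,interpolation=2))
E
```

```text
(array([-0.0044,  0.0006]), array([ 0.6336, -0.1873,  0.1247]), np.float64(3.140747548664416), array([ 0.,  0., -1.])) 11.55 [-0.17878236 -0.92013391 -0.11372833] 0.38161942256920156
```

View pics/s5.png

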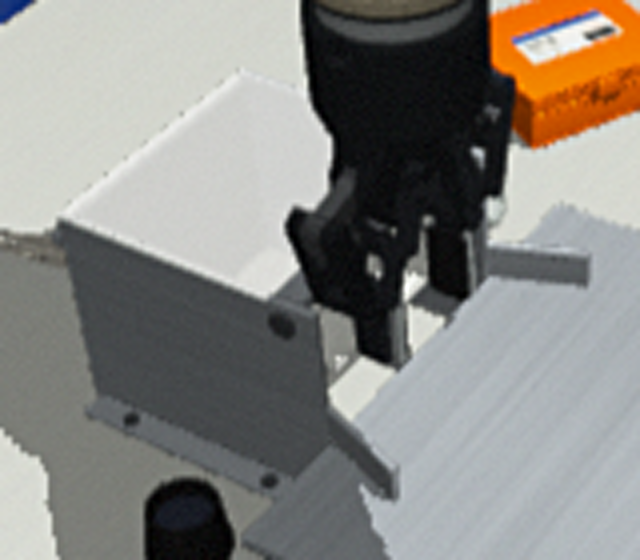

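View pics/t5.png

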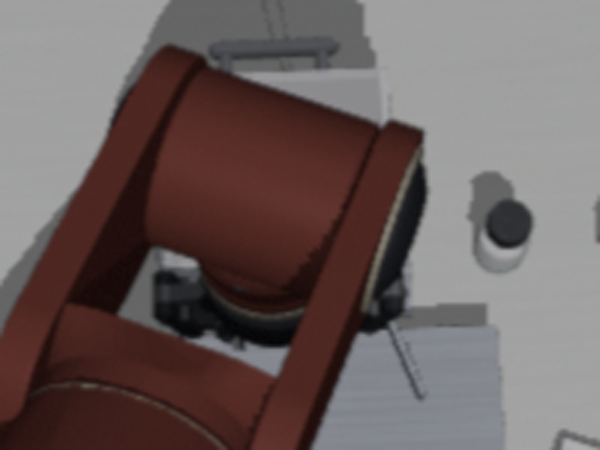

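The arm hides the mouth in the top view, and the contact force is near zero. I'll draw back, rise clear and look.

Emit:
drive_tool:
  rows:
    - [[0.02, 0, 0], 0]
    - [[0.035, 0, 0], 0]
    - [[0.045, 0, 0], 0]
    - [[0.045, 0, 0], 0]
    - [[0.04, 0, -0.02], 0]
    - [[0.03, 0, -0.035], 0]
    - [[0.02, 0, -0.03], 0]
    - [[0, 0, 0], 0]
    - [[0, 0, 0], 0]

```text
t: 12.55
tool_pos: [0.399, -0.1809, 0.2113]
tool_rot: [0.046, 3.138, -0.003]
contact_force: [0.5, -0.4, 0.3]
opening: 0.047
grip_force: 0.0
```

```bash
python3 - <<'E'
from station import ctrl,vision
from h import *
o=ctrl.get_obs();print(tool(o),o['t'])
a=vision.get_image('top')['image'][130:270,240:390]
b=vision.get_image('scene')['image'][180:320,180:340]
cv2.imwrite('pics/f6.png',np.hstack([cv2.resize(a,(400,373),interpolation=2),cv2.resize(b,(400,350),interpolation=2)[:373] if 0 else cv2.resize(b,(400,373),interpolation=2)]))
E
```

```text
(array([-0.2391,  0.0004]), array([ 0.399 , -0.1809,  0.2113]), np.float64(3.1401518556168613), array([ 0.004, -0.002, -1.   ])) 12.55
```

View pics/f6.png

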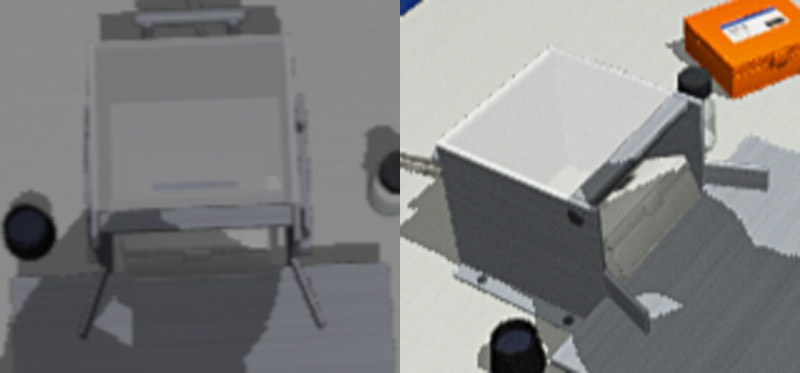

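The box is not down yet. It is tilted with its rear bottom edge on the shelf lip (left crop row ~270), and its rear face is still holding the flap. My tips pushed too high on the leaning face, so I'll close the fingers, find the shelf height by touch and push low.

Emit:
drive_tool:
  rows:
    - [[-0.04, 0, 0], 0]
    - [[-0.01, 0, 0.03], 0]
    - [[0, 0, 0.035], 0]
    - [[0, 0, 0.018], 0]
    - [[0, 0, 0.005], 0]
    - [[0, 0, 0], 0]
    - [[0, 0, 0], 0]
  jaw: 1.0

```text
t: 13.35
tool_pos: [0.4492, -0.1823, 0.1225]
tool_rot: [0.045, 3.14, -0.001]
contact_force: [-0.2, -0.6, 0.7]
opening: 0.0001
grip_force: 0.0
```

Emit:
drive_tool:
  rows:
    - [[0, 0, 0.002], 0]
    - [[0, 0, 0.002], 0]
    - [[0, 0, 0], 0]

```text
t: 13.65
tool_pos: [0.4488, -0.1821, 0.1183]
tool_rot: [0.045, 3.141, -0.001]
contact_force: [1.3, 0.1, -0.5]
opening: 0.0004
grip_force: 0.0
```

Emit:
drive_tool:
  rows:
    - [[0, 0, 0.003], 0]
    - [[0, 0, 0.002], 0]
    - [[0, 0, 0.001], 0]
    - [[0, 0, 0], 0]
    - [[0, 0, 0], 0]

```text
t: 14.15
tool_pos: [0.4486, -0.182, 0.1118]
tool_rot: [-0.045, -3.141, -0.0]
contact_force: [0.4, -2.0, 1.0]
opening: -0.0002
grip_force: 0.0
```

Emit:
drive_tool:
  rows:
    - [[-0.03, 0, 0], 0]
    - [[-0.035, 0, 0], 0]
    - [[-0.035, 0, 0], 0]
    - [[-0.03, 0, 0], 0]
    - [[-0.018, 0, 0], 0]
    - [[-0.01, 0, 0], 0]
    - [[-0.006, 0, 0], 0]
    - [[-0.005, 0, 0], 0]
    - [[-0.004, 0, 0], 0]
    - [[-0.003, 0, 0], 0]

```text
t: 15.15
tool_pos: [0.624, -0.1871, 0.1117]
tool_rot: [-0.046, -3.14, -0.0]
contact_force: [-0.2, -0.8, -0.3]
opening: -0.0001
grip_force: 0.2
```

Emit:
drive_tool:
  rows:
    - [[-0.003, 0, 0], 0]
    - [[-0.003, 0, 0], 0]
    - [[-0.002, 0, 0], 0]
    - [[-0.002, 0, 0], 0]
    - [[0, 0, 0], 0]
    - [[0, 0, 0], 0]

```text
t: 15.75
tool_pos: [0.6311, -0.1869, 0.1098]
tool_rot: [-0.044, -3.131, -0.003]
contact_force: [-12.4, 0.1, 1.3]
opening: 0.0001
grip_force: 0.0
```

```bash
python3 - <<'E'
from station import ctrl
from h import *
o=ctrl.get_obs();print(tool(o),o['t'],o['contact_force'])
E
```

```text
(array([-0.0069,  0.0009]), array([ 0.6311, -0.1869,  0.1098]), np.float64(3.141417896282947), array([-0.01 ,  0.002, -1.   ])) 15.75 [-12.39752543   0.13846614   1.25985601]
```

Something resists with 12 N, probably the finger roots against the lintel. I'll back off and check numerically, since my picture views are used up. The box's blue stripe shows through the clear roof, and the mouth area can be compared with the first image.

Emit:
drive_tool:
  rows:
    - [[0.02, 0, 0], 0]
    - [[0.035, 0, 0], 0]
    - [[0.045, 0, 0], 0]
    - [[0.045, 0, 0], 0]
    - [[0.04, 0, 0], 0]
    - [[0.03, 0, -0.03], 0]
    - [[0.02, 0, -0.04], 0]
    - [[0, 0, -0.03], 0]
    - [[0, 0, 0], 0]

```text
t: 16.65
tool_pos: [0.4016, -0.1822, 0.2179]
tool_rot: [0.046, 3.131, -0.01]
contact_force: [0.6, -0.7, 0.6]
opening: -0.0
grip_force: 0.0
```

```bash
cat > chk.py <<'E'
from station import ctrl,vision
from h import *
import pickle
v0=pickle.load(open('v.pkl','rb'))['top']
def stripe(v,roi,z):
    i=v['image'].astype(int);m=(i[...,0]-i[...,2]>18).astype('u1')
    k=np.zeros_like(m);k[roi[0]:roi[1],roi[2]:roi[3]]=1
    n,l,s,c=cv2.connectedComponentsWithStats(m&k); 
    if n<2: return None
    j=1+s[1:,4].argmax(); return s[j],c[j].round(1),hatch(cast(v,c[j],z)[0]).round(4)
v=vision.get_image('top');pickle.dump(v,open('v7.pkl','wb'))
o=ctrl.get_obs();print(tool(o),o['t'])
print('start',stripe(v0,(270,330,305,370),.07))
for z in(.034,.06): print('now',z,stripe(v,(140,214,270,360),z))
g=lambda v:cv2.cvtColor(v['image'],cv2.COLOR_BGR2GRAY)[204:240:2,[295,305,315,325,335]].T
print(g(v0));print(g(v))
E
python3 chk.py
```

```text
(array([-2.372e-01, -2.000e-04]), array([ 0.4009, -0.1815,  0.2153]), np.float64(3.1404216212201885), array([ 0.006, -0.004, -1.   ])) 16.7
start (array([321, 290,  34,   4, 136], dtype=int32), array([337.5, 291.5]), array([-0.1153, -0.0361]))
now 0.034 None
now 0.06 None
[[120 120  91 103 101 101  77  66  66  82 122  78  77  76  98 106 102 105]
 [120 119  97 102 100 102  71  67  66  97  92  77  77  77  98 106 102 105]
 [120 118 105 103 101 104  67  65  67 115  92  77  77  80 103 105 102 106]
 [120 117 100 104 102 101  63  65  68 114  78  78  78  72 105 104 103 105]
 [120 115 105 104 103  95  65  65  71 119  78  77  77  92 105 102 104 104]]
[[136 136  97  72  70  70  49  41  40  66  97  97  98  84  68  73  70  73]
 [136 130 108 112  74  70  44  41  40  90 101 101 100  74  70  73  71  73]
 [138 137 118 115 112 115  57  39  44  96 101 101 102  80  73  74  72  74]
 [135 132 112 116 113 113  68  41  45  97 104 104 101  62  73  71  71  74]
 [138 131 117 116 115 106  72  60  59 103 105 104  99  71  74  72  73  73]]
```

```bash
python3 - <<'E'
from h import *
import pickle
v=pickle.load(open('v7.pkl','rb'));im=v['image']
f=cv2.resize(cv2.imread('pics/f6.png')[:,:400],(150,140),interpolation=cv2.INTER_AREA)
g=cv2.cvtColor(f,cv2.COLOR_BGR2GRAY);print('f6',g[74:110:2,[55,65,75,85,95]].T)
def blue(i,o):
    d=i[...,0].astype(int)-i[...,2]; d=d[45:85,45:105]; print(d.max(),np.median(d)); ys,xs=np.where(d>d.max()*.6+np.median(d)*.4); print('px',xs.mean()+45+240,ys.mean()+45+130,np.ptp(xs),np.ptp(ys),len(xs), (ys.min()+175,ys.max()+175))
    return xs.mean()+285,ys.mean()+175
blue(f,0); c=blue(im[130:270,240:390],0)
for z in(.034,.05,.06): print(z,hatch(cast(v,c,z)[0]))
print('rear edge if flat: rows of hatch x=0..20 at z .034, lip')
F=240/np.tan(np.radians(v['vertical_fov']/2))
def proj(x,z):
    c,s=np.cos(YAW),np.sin(YAW);X=np.r_[H+np.array([c*x,s*x]),z];q=v['R']@X+v['t'];return (q[:2]/q[2]*F+[v['cx'],v['cy']]).round(1)
print([ (n,proj(*p)) for n,p in dict(shelf=(0,.036),lip=(.016,.041),hinge=(.016,.098),lintop=(.01,.108),floor0=(0,0),top0=(0,.034),top16=(.016,.034),str56=(.056,.034),str100=(.1,.034)).items()])
E
```

```text
f6 [[130 127  92  72  70  69  57  90  94  93  75  70  75  71  68  78  71  73]
 [129 127 107 114 112  86  60  95  97  93  76  76  73  71  68  75  70  74]
 [128 124 115 115 112 114  89  97  98  90  89  73  73  72  70  71  71  73]
 [127 122 109 115 113 111 127 125 100  86  73  80  74  71  71  75  73  73]
 [127 121 116 116 115 108 134 147 147 140  77  78  75  72  73  73  72  72]]
12 1.0
px 321.6445086705202 208.64739884393063 46 16 346 (np.int64(198), np.int64(214))
14 1.0
px 321.92198581560285 207.63120567375887 46 15 282 (np.int64(199), np.int64(214))
0.034 [ 0.04494801 -0.0128483 ]
0.05 [ 0.04048225 -0.01295798]
0.06 [ 0.03769115 -0.01302653]
rear edge if flat: rows of hatch x=0..20 at z .034, lip
[('shelf', array([315.5, 231.2])), ('lip', array([315.3, 222. ])), ('hinge', array([314.4, 214.1])), ('lintop', array([314.3, 216. ])), ('floor0', array([316. , 235.4])), ('top0', array([315.6, 231.4])), ('top16', array([315.4, 223. ])), ('str56', array([314.9, 202.1])), ('str100', array([314.3, 179.6]))]
```

```bash
python3 - <<'E'
from h import *
import pickle
v=pickle.load(open('v7.pkl','rb'));im=v['image'].astype(int)
g=im.mean(2).astype(int)
for r in range(192,205): print(r,g[r,286:346:4],(im[r,300:340,0]-im[r,300:340,2]).mean().round(1))
for c in(295,305,315,325,335): print(c,g[220:236,c])
print('row226',g[226,278:356:2])
E
```

```text
192 [134 137 137 136 137 137 137 136 137 137 138 137 137 137 133] 1.1
193 [134 136 136 136 137 136 136 137 137 137 138 137 138 137 133] 1.0
194 [134 136 136 136 136 136 137 137 137 137 137 137 138 137 133] 1.0
195 [134 136 136 136 136 137 136 137 137 137 138 137 137 137 133] 1.0
196 [134 136 136 136 136 136 136 136 137 137 137 137 138 138 134] 1.0
197 [133 136 136 135 136 136 137 136 136 137 137 138 138 138 133] 1.1
198 [133 136 136 136 136 135 136 136 135 133 134 137 138 137 134] 1.8
199 [132 136 137 133 131 131 128 125 124 122 123 137 137 138 133] 5.8
200 [132 136 136 124 122 123 120 120 119 119 120 137 138 138 133] 9.2
201 [131 136 136 121 120 120 120 120 121 121 121 137 137 137 133] 9.7
202 [132 136 136 122 122 123 125 126 128 130 131 137 138 138 133] 6.3
203 [132 136 136 132 132 133 134 135 136 136 136 137 138 138 134] 2.2
204 [133 136 137 137 137 137 138 138 139 135 136 137 138 137 133] 0.6
295 [40 43 65 90 96 98 97 98 98 96 84 59 68 73 74 73]
305 [ 40  48  89  99 100 101 100 101 100 100  73  61  70  74  73  72]
315 [ 44  68  95 102 101 101 101 102 101  96  80  73  74  74  74  73]
325 [ 45  77  97 102 104 104 103 103 101  83  62  70  74  74  72  72]
335 [ 59  95 103 104 104 104 103 102  99  70  71  74  74  74  72  71]
row226 [ 32  33  59  85  86  93  97  96  97  98  99  99 100 101 101 101 100 102
 101 100 102 102 102 104 102 102 102 104 103 103 103  95  86  86  85  42
  69  75  81]
```

The numbers agree that the box is down. The flap's dark face fills rows 216–221 down to its hanging-lip row of 222. The stripe is at row 200.7, as predicted for a flat box at hatch x ≈ 0.047. The robot is clear, so I'm handing in.

```bash
python3 -c "
from station import ctrl
print(ctrl.finish_job())"
```

```text
the job is handed in; nothing more can be done
None
```

I handed the job in with the slide box flat on the bay floor at hatch x ≈ 0.047 m, the flap hanging shut behind it and the fingers drawn back; the hand-in returned no verdict, and this final state is measured from the last top-view image.

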